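# Set the colour reader's channel with the thumbwheel, then read the slide box label

## Robot

A 6-joint arm with a two-finger parallel gripper is mounted at the origin on a cart in front of the work surface, level with it; the furniture and walls round the work are solid. World frame = base frame: x ahead of the robot, y to its left, z up, the work surface at z = 0. Lengths are in m, angles in rad, forces in N, time in s.
With the tool pointing down it reaches from about 0.325 to 1 m from the base axis. Payload 5.1 kg.
Tool frame: the origin (TCP) lies on the mounting face of the last link; the fingertips stand arm.tips_ahead ahead of it and the grasp point (between the pads) lies 155 mm ahead of it (arm.tips_ahead is the distance from the TCP to the fingertips, in m); z points along the fingers, y is the direction in which the jaws open and shut (so a half turn about z gives the same grasp; the last joint's range is limited). The gripper opens to 85 mm and grips with 20 to 120 N. Pads are 22 mm wide; open, the fingers measure 114 mm over their backs; the gripper's body (76 mm by 85 mm) begins 54 mm behind the grasp point. The pads swing forward as they close: fully open they stand 13 mm farther back than shut.
Start: joints at [1.142, 0.124, 1.65, -0, 1.367, -0.083], TCP at [0.22, 0.612, 0.405] pointing down, gripper open.
Joint ranges: [-2.61, 2.61], [-1.02, 2.33], [0.03, 2.71], [-1.35, 4.49], [0.32, 2.68], [-2.91, 2.91]. Speed limits (rad/s): [2.57, 2.57, 3.14, 3.14, 3.14, 3.14].

## Interface

Orientations are given as a unit quaternion [w, x, y, z].
In Python, from cell import arm gives the robot as it stands.
- The arm moves only by the shell command python3 -m handwheel 'ROWS' [FORCE]. ROWS is JSON, one flat list of numbers, 7 for each row, row after row: the shift along the tool's x, y, z in mm, then the turn, a rotation vector about the tool's x, y, z in degrees, then the finger opening in mm, from 0 to 85.4. A call has 1 to 20 rows; each row shifts and turns the commanded pose from where the row before left it, along the tool's axes as they then stand; what a row does not reach is not made up. A row lasts 1/8 s, in which the tool goes at most 62.5 mm and 10.7 degrees, less where a joint would pass 70% of its speed; a pose out of reach is approached as far as the arm can. A call is refused whole if a number of a shift passes 62.5 or a number of a turn 10.7, either way. A call with a gripper value outside its range is refused whole. The fingers move at their own pace and stop on an object; FORCE is the grip in N (left out, the last holds). Time passes only in rows, so rows that do not move let the fingers close. It gives the time, the measured TCP pose, the force and the opening at its end, in the units of the state.
- arm.observe(): the state, without advancing time (a new reading comes with each control period).
- arm.snapshot(name): name is "scene" or "top"; returns a dict with "color" (420x560x3 uint8, red, green, blue), "fx", "fy", "cx", "cy" (pixels), "eye" and "attitude" of the camera in the world. Camera axes: x right, y up, looking along -z (the intrinsics and any distortion apply to the point x, -y, -z); pixel columns grow to the right and rows downward; lengths in m; the calibration is good to about 2 mm. A picture is of the moment at which its call begins. There is no depth.
- arm.job_done(): hands the job in, once; it reports no verdict.
The state is a dict: "time": time; "qpos": joint angles; "dq": joint speeds; "tau": joint torques, N m; "eef_pos": TCP position; "eef_rot": TCP orientation; "contact_force": force on the tool from outside, world axes, zero at the start; "ft_torque": the same for the moment, N m; "width": finger opening in m.
Only numpy, scipy, OpenCV 4.12 (cv2) and the standard library are available. Lean on these libraries where they do the work, as an engineer would, in place of code of your own. Each camera call takes 0.05 s, during which the arm holds its last target.

## Task

On the white base unit, roll the black thumbwheel with a fingertip until the red pointer stands within the width of the green mark, and let go of the wheel. Then pick up the hand-held reader and hold it level and still for about two seconds with the window under its head over the middle of the white label on the blue slide box, about 3 cm above it and without touching the box. Finally lay the reader back flat on its black mat and let it go; leave the bottles, vials and other things around where they stand.

Things in the scene. Friction and masses are not known exactly. Their poses are not given: they have to be found in the camera images.
- base_unit: white box-shaped base unit, fixed, 140 (x) x 150 (y) x 55 mm high; origin at the centre of its underside, z up; +x points away from the robot, give or take its yaw. In its top: the thumbwheel in the half nearer the robot, and a scale under a clear window (frame up to 67 mm above the bench) in the far half, x 13 to 65 mm
- wheel_top (a point): crown of the black thumbwheel, 61 mm above the bench, 30 mm from the unit's centre towards its -x. Wheel 48 mm in diameter, 10 wide, axle along the unit's x; only its top 6 mm shows through a slot (frame 1.5 mm high), so it cannot be pinched: press on the crown and drag along the unit's y. It is sprung: gives up to 3 mm downward, about 1.5 N at first, 7.5 N at the bottom
- thumbwheel (a joint): angle of the thumbwheel, rad, -2.8 to 2.8; grows as its crown is dragged towards the unit's +y. It stays where it is left (friction 0.03 N m). 1 rad moves the pointer 12 mm towards the unit's +y, so the pointer goes the same way as the fingertip and half as far
- pointer_tip (a point): tip of the red pointer under the clear window; moves along the unit's y, only by the thumbwheel (and it dips with the wheel while that is pressed)
- green_mark_centre (a point): centre of the green mark under the window, a tab 8 mm wide along the unit's y, beside the pointer's path; axes parallel to the unit's. It stands to the left or right of the pointer. The pointer tip is right when its y in this frame is within 4 mm of 0
- blue_mark_centre (a point): centre of a like mark in blue: not the one wanted
- reader_centre (a point): hand-held reader, loose, 160 g, 150 mm long (x -75 to +75), lying on its underside on the mat; this point is half-way up, 17 mm above the underside, near its balance point. Grey handle with ribbed black sides (x -75 to 30) 34 mm wide, 33 high: grasp across its y. White head at +x (x 29 to 75) 44 mm wide, 34 high, an orange disc on top above the window
- reader_window (a point): centre of the round window (24 mm) in the underside of the reader's head, looking down: 52 mm ahead (+x) of reader_centre and 17 mm below it
- mat: black rubber mat, fixed, 190 (x) x 90 (y) x 3 mm, on which the reader lies, lengthwise alike; origin at the centre of its underside
- label (a point): middle of the white label (70 mm along the box's y, 29 mm along its x) on the flat lid of the slide box, 34 mm above the bench; it lies off the lid's middle, 20 mm towards the box's -y (the robot's right)
- amber_vial_0: amber vial with black cap, 24 mm across, 72 high; bystander; origin under its centre
- beaker_1: empty clear beaker, 64 mm across, 82 high; bystander; origin under its centre
- timer: small white timer lying flat, 58 x 58 x 18 mm; bystander; origin under its centre
- reader: the same hand-held reader; origin at the middle of its underside, right below reader_centre
- slide_box: blue slide box with a closed lid, fixed in place, 96 (x) x 155 (y) x 34 mm high; origin at the centre of its underside
- torsion_tester: tall beige tester, heavy furniture that stays put between the base unit and the reader: 240 (x) x 126 (y) x 285 mm high, origin at the centre of its underside; its front is at x 0.53. Go round in front of it when crossing from one side to the other
Mind the look-alikes: they are no part of the job. Leave any turquoise look-alike of the reader alone.

How it is judged:
On the way, in this order (a step that is already met when the one before it is completed fails the run):
1. the red pointer stands within the green mark, the wheel at rest and let go (y of pointer_tip in the frame of green_mark_centre between -0.004 and 0.004 m and velocity of joint thumbwheel between -0.1 and 0.1 rad/s and contact force between the fingers and base_unit below 0.1 N), for 0.3 s.
2. the reader is held level and still with its window over the middle of the label, 1 to 6 cm above it (horizontal distance between reader_window and label below 0.012 m and z of reader_window in the frame of label between 0.01 and 0.06 m and angle between reader_centre's own z axis and vertical below 0.2 rad and linear speed of reader below 0.03 m/s), for 1 s.
At the end, for the whole second after the job is handed in: The pointer tip is within 4 mm of the middle of the green mark, measured along the unit's y; the reader lies flat (within 0.1 rad, centre less than 24 mm above the bench) and at rest on the mat, lengthwise along it (within 0.35 rad), its centre within 30 mm of the mat's centre (y of pointer_tip in the frame of green_mark_centre between -0.004 and 0.004 m and horizontal distance between reader_centre and mat below 0.03 m and height (world z) of reader_centre below 0.024 m and angle between reader_centre's own z axis and vertical below 0.1 rad and angle between the x axis of reader_centre and the x axis of mat, either way round below 0.35 rad and linear speed of reader below 0.02 m/s); the robot touches nothing.
It fails at once if the reader is pressed or knocked against the slide box (contact force between reader and slide_box above 1 N).
It fails at once if a bystander is pushed more than 3 cm from its place or knocked over (distance of any of amber_vial_0, beaker_1, timer from where it was at the start of the episode above 0.03 m).
It also fails if it takes over 72 s, if anything falls off the work surface, if the arm or the gripper's body presses on something with over 40 N, if the wrist force passes 120 N, or if a joint passes its speed limit or range.

## Working session

There is one attempt and no reset: what is moved stays moved. The work goes in short steps, Python scripts to look and compute and a shell command to move; the robot and the scene stay as the last step left them, time stands still between calls to the robot, and variables do not carry over. Pictures are saved under pics/ and viewed, and the job is handed in when it is done.

```bash
ls; mkdir -p pics
cat > h.py <<'E'
from cell import arm
import numpy as np, cv2
from scipy.spatial.transform import Rotation as R
def q2R(q): return R.from_quat([q[1],q[2],q[3],q[0]]).as_matrix()
def snap(n,f):
    s=arm.snapshot(n); cv2.imwrite('pics/'+f+'.png',s['color'][:,:,::-1]); np.save('pics/'+f+'.npy',{k:s[k] for k in s},allow_pickle=True); return s
def load(f): return np.load('pics/'+f+'.npy',allow_pickle=True).item()
def att(s):
    a=np.array(s['attitude']); return a if a.shape==(3,3) else q2R(a)
def ray(s,u,v):
    d=np.array([(u-s['cx'])/s['fx'],-(v-s['cy'])/s['fy'],-1.0]); return np.array(s['eye']),att(s)@d
def onz(s,u,v,z):
    e,d=ray(s,u,v); return e+d*(z-e[2])/d[2]
def proj(s,p):
    c=att(s).T@(np.array(p)-np.array(s['eye'])); return s['cx']-s['fx']*c[0]/c[2], s['cy']+s['fy']*c[1]/c[2]
E
python3 - <<'E'
from h import *
for n in('scene','top'):
    s=snap(n,n+'0'); print({k:s[k] for k in s if k!='color'})
print(arm.observe(),arm.tips_ahead)
E
```

```text
pics
{'fx': 385.6211654012429, 'fy': 385.6211654012429, 'cx': 279.0322020682401, 'cy': 207.8533921089228, 'eye': array([-0.01314833, -0.62764912,  1.02844429]), 'attitude': array([ 0.86374113,  0.3113972 , -0.12970405, -0.37437936])}
{'fx': 526.1730543125733, 'fy': 526.1730543125733, 'cx': 283.7704088631749, 'cy': 206.0784835608744, 'eye': array([-0.52903846,  0.31725423,  1.76878927]), 'attitude': array([-0.52950917, -0.1702388 ,  0.24073641,  0.79541484])}
{'time': 0.1, 'qpos': array([ 1.14240041e+00,  1.24436636e-01,  1.65156805e+00, -6.99443932e-06,
        1.36748087e+00, -8.25844568e-02]), 'dq': array([-6.44219632e-05, -9.32126557e-04, -2.98070877e-03, -8.73245768e-04,
       -1.56025894e-03,  8.71233474e-04]), 'tau': array([-7.90287686e-06, -4.24931145e+01, -3.66652608e+01, -1.17959476e-04,
        3.91909110e-03, -3.92423715e-06]), 'eef_pos': array([0.22024574, 0.61130163, 0.40355963]), 'eef_rot': array([-2.35873622e-04,  1.72044697e-01,  9.85088690e-01, -9.16594780e-04]), 'contact_force': array([-0.60330852,  0.30848354, -0.51798   ]), 'ft_torque': array([-0.03972136,  0.01716825, -0.01310301]), 'width': 0.08531956107377046} 0.1734
```

View pics/scene0.png

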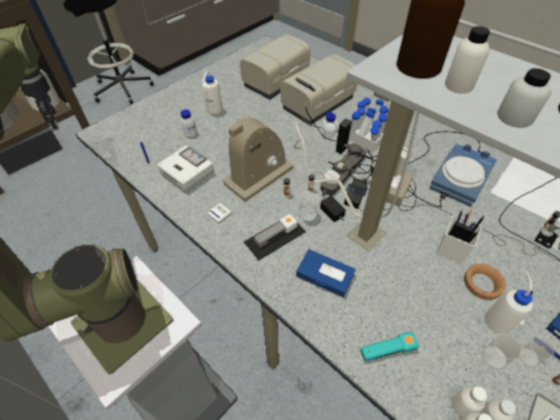

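View pics/top0.png

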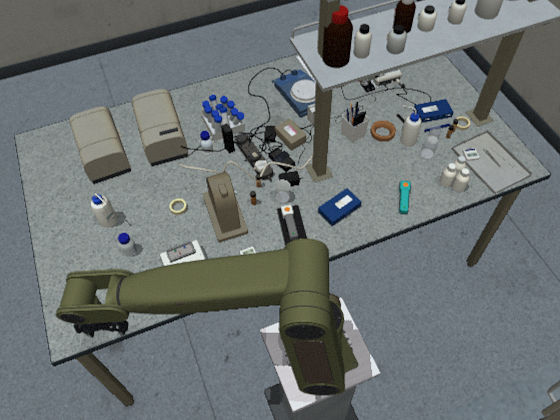

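The scene view shows the base unit near (187,165), the tester at (255,160), the reader on its mat at (275,233), the slide box at (326,272) and the turquoise look-alike at (390,346). I'll zoom in.

Run:
```python
from h import *
s=load('scene0')['color'][:,:,::-1]
t=load('top0')['color'][:,:,::-1]
cv2.imwrite('pics/z1.png',cv2.resize(s[135:200,145:225],None,fx=9,fy=9,interpolation=cv2.INTER_CUBIC))
cv2.imwrite('pics/z2.png',cv2.resize(s[195:305,235:365],None,fx=5,fy=5,interpolation=cv2.INTER_CUBIC))
cv2.imwrite('pics/z3.png',cv2.resize(t[170:260,140:380],None,fx=3.3,fy=3.3,interpolation=cv2.INTER_CUBIC))
```

```text
(no output)
```

View pics/z1.png

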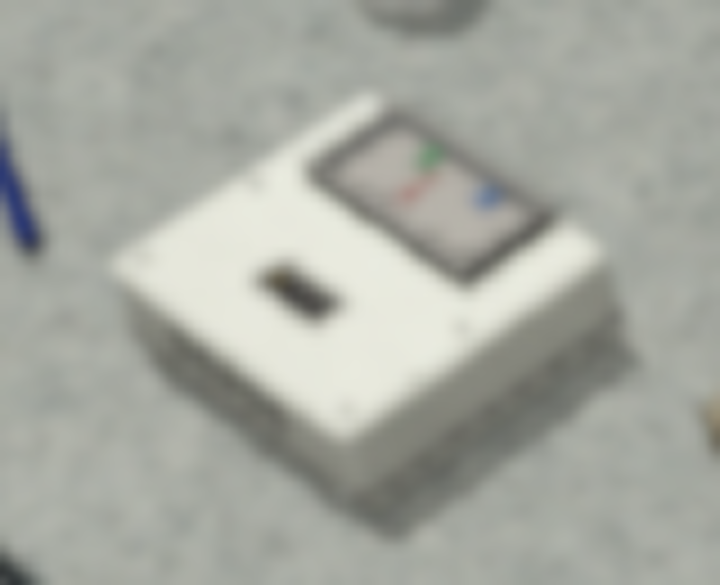

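View pics/z2.png

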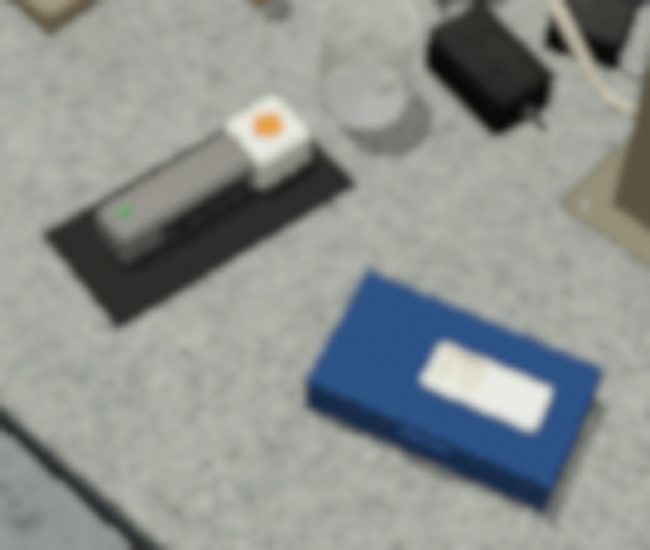

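View pics/z3.png

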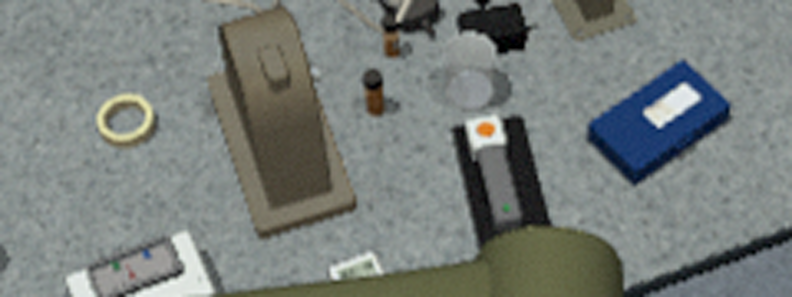

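The zooms show the pointer left of/below the green mark and blue on the other side, with the green tab at zoom (432,155). Now the measurements.

Run:
```python
from h import *
np.set_printoptions(precision=4,suppress=True)
s=load('scene0');t=load('top0')
Z=lambda x,y:(145-.5+(x+.5)/9,135-.5+(y+.5)/9)
c={k:onz(s,*Z(*p),0.055) for k,p in dict(L=(112,262),N=(345,440),Rt=(607,248),F=(375,92)).items()}
for k in c: print(k,c[k])
print(np.linalg.norm(c['N']-c['L']),np.linalg.norm(c['Rt']-c['N']),np.linalg.norm(c['F']-c['Rt']),np.linalg.norm(c['L']-c['F']))
print('ctr',sum(c.values())/4)
for k,p in dict(red=(412,193),redt=(428,181),green=(432,155),blue=(488,194)).items(): print(k,onz(s,*Z(*p),0.058))
print('wheel',onz(s,*Z(302,293),0.060))
def blobs(s,m,name,z,box):
    x0,y0,x1,y1=box; mm=np.zeros_like(m);mm[y0:y1,x0:x1]=m[y0:y1,x0:x1]
    n,l,st,ce=cv2.connectedComponentsWithStats(mm.astype(np.uint8))
    for i in range(1,n):
        if st[i][4]>4: print(name,st[i],ce[i],onz(s,*ce[i],z))
for nm,s,bx in(('scene',s,(235,195,365,305)),('top',t,(270,190,370,240))):
    hsv=cv2.cvtColor(s['color'],cv2.COLOR_RGB2HSV);h,sa,v=[hsv[...,i].astype(int) for i in range(3)]
    blobs(s,(h<20)&(h>5)&(sa>110)&(v>130),nm+' orange',.037,bx)
    blobs(s,(h>40)&(h<80)&(sa>90),nm+' ledgreen',.036,bx)
    blobs(s,(h>100)&(h<125)&(sa>120),nm+' blue',.034,bx)
    blobs(s,(v>175)&(sa<60),nm+' white',.034,bx)
    blobs(s,(v<60),nm+' black',.003,bx)
```

```text
L [0.4129 0.394  0.055 ]
N [0.4163 0.2465 0.055 ]
Rt [0.5538 0.2536 0.055 ]
F [0.5488 0.3977 0.055 ]
0.1475731787550788 0.13775945896601194 0.14421042689110508 0.13594393585830772
ctr [0.483 0.323 0.055]
red [0.5189 0.3342 0.058 ]
redt [0.5279 0.335  0.058 ]
green [0.5389 0.3462 0.058 ]
blue [0.5397 0.3109 0.058 ]
wheel [0.4518 0.3185 0.06  ]
scene orange [286 218   5   4  16] [288.  219.5] [ 0.5579 -0.1168  0.037 ]
scene blue [ 297  250   57   46 1171] [323.5525 272.5337] [ 0.4858 -0.3241  0.034 ]
scene white [298 195   4   3   9] [299.1111 195.7778] [ 0.6613 -0.0738  0.034 ]
scene white [305 195  14   8  76] [311.9079 197.6447] [ 0.6846 -0.1113  0.034 ]
scene white [345 195   5   7  10] [346.7 197.4] [ 0.766  -0.1974  0.034 ]
scene white [235 201   3   4   9] [236.     202.3333] [0.494  0.0631 0.034 ]
scene white [292 206   5   3   6] [294.1667 207.3333] [ 0.6116 -0.0956  0.034 ]
scene white [351 206  10  11  29] [355.4828 212.0345] [ 0.7343 -0.2573  0.034 ]
scene white [280 213  18  15 147] [288.3878 219.9456] [ 0.5592 -0.1174  0.034 ]
scene white [307 214   8   6  31] [309.7742 2
[... 3632 characters left out ...]
lack [245 226  59  33 626] [273.1134 242.1789] [ 0.4772 -0.1263  0.003 ]
scene black [235 278  13  12  18] [241.0556 283.9444] [ 0.3047 -0.1603  0.003 ]
scene black [249 291  16  14  22] [256.6818 298.    ] [ 0.3046 -0.2265  0.003 ]
top orange [285 207   5   4  16] [286.8125 208.6875] [ 0.5568 -0.114   0.037 ]
top blue [319 190  42  36 701] [338.4793 207.4993] [ 0.4836 -0.306   0.034 ]
top white [335 195  17  14 104] [343.2596 201.4519] [ 0.5025 -0.3363  0.034 ]
top white [281 205  12  10  70] [286.4857 209.5429] [ 0.5554 -0.1119  0.034 ]
top black [319 203  42  23 115] [338.7826 214.9652] [ 0.4686 -0.3025  0.003 ]
top black [277 206  30  34 414] [292.5121 224.4227] [ 0.4998 -0.1143  0.003 ]
```

```bash
cat >> h.py <<'E'
def goto(p,yawx=None,tcp=None):
    """tip/tcp target p (TCP), yawx: desired world heading deg of tool x with tool down"""
    o=arm.observe(); Rc=q2R(o['eef_rot']); d=Rc.T@(np.array(p)-o['eef_pos'])*1000
    print('shift in tool axes mm',np.round(d,1))
    if yawx is not None:
        a=np.radians(yawx); x=np.array([np.cos(a),np.sin(a),0]);z=np.array([0,0,-1.]);y=np.cross(z,x)
        Rt=np.array([x,y,z]).T
        print('rotvec deg',np.round(np.degrees(R.from_matrix(Rc.T@Rt).as_rotvec()),2),'shift after rot',np.round(Rt.T@(np.array(p)-o['eef_pos'])*1000,1))
E
python3 -c "
from h import *
goto([.4525,.3215-.009,.061+.03+arm.tips_ahead],92)"
```

```text
shift in tool axes mm [-319.8 -202.1  139.5]
rotvec deg [-1.000e-01  6.000e-02  6.819e+01] shift after rot [-306.7  221.7  139.2]
```

```bash
python3 -m handwheel '[0,0,0,0,0,9.7,0, 0,0,0,0,0,9.8,0, 0,0,0,0,0,9.7,0, 0,0,0,0,0,9.8,0, 0,0,0,0,0,9.7,0, 0,0,0,0,0,9.8,0, 0,0,0,0,0,9.7,0, -30,22,0,0,0,0,0, -38,28,0,0,0,0,0, -39,28,0,0,0,0,0, -40,28,0,0,0,0,0, -40,28,0,0,0,0,0, -40,28,0,0,0,0,0, -40,28,0,0,0,0,0, -40,32,0,0,0,0,0, 0,0,45,0,0,0,0, 0,0,50,0,0,0,0, 0,0,35,0,0,0,0, 0,0,9,0,0,0,0, 0,0,0,0,0,0,0]' 40; python3 -c "
from h import *
goto([.4525,.3215-.009,.061+.03+arm.tips_ahead],92)
snap('scene','s1');t=snap('top','t1')['color'][:,:,::-1]
s=load('s1')['color'][:,:,::-1]
a=cv2.resize(s[100:220,110:260],(750,600),interpolation=cv2.INTER_CUBIC);cv2.imwrite('pics/z4.png',a)
cv2.imwrite('pics/z5.png',cv2.resize(t[180:300,140:290],(750,600),interpolation=cv2.INTER_CUBIC))"
```

```text
time: 2.6
eef_pos: [0.4529, 0.3125, 0.2658]
eef_rot: [-0.0, 0.695, 0.719, -0.0]
contact_force: [-0.4, 0.6, 0.2]
width: -0.0002
shift in tool axes mm [ 0.  -0.4  1.4]
rotvec deg [-0.03  0.01 -0.01] shift after rot [ 0.  -0.4  1.4]
```

View pics/z4.png

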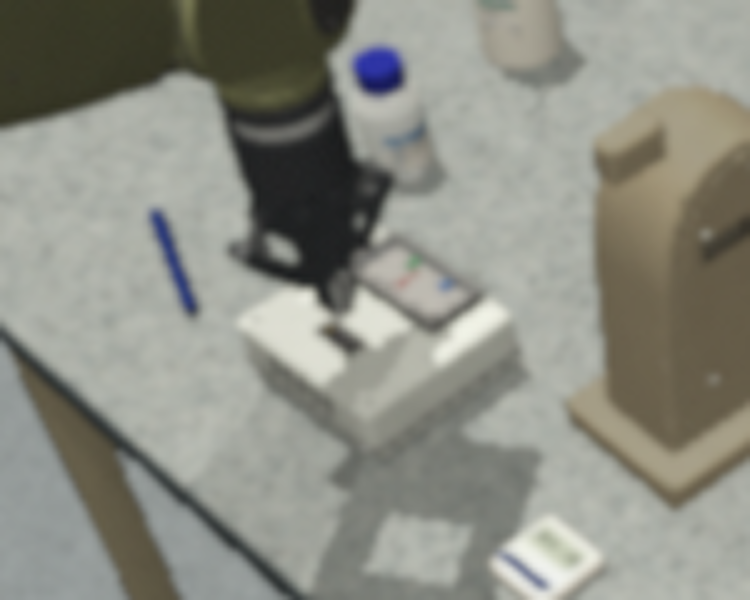

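View pics/z5.png

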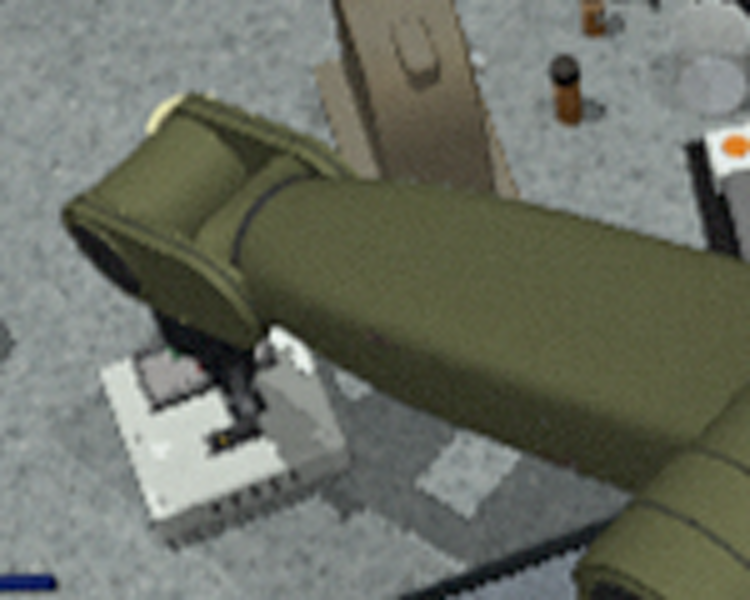

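The fingertip hangs just above the slot and the red, green and blue marks stay visible in the scene view (zoom (403,283), (413,262), (445,287)). I'll measure the offset with masks.

```bash
cat >> h.py <<'E'
def marks(s,box=(178,145,207,168)):
    a=s['color'].astype(float); x0,y0,x1,y1=box; a=a[y0:y1,x0:x1]; r,g,b=a[...,0],a[...,1],a[...,2]
    yaw=np.radians(2.0); ux=np.array([np.cos(yaw),np.sin(yaw)]);uy=np.array([-np.sin(yaw),np.cos(yaw)])
    yy,xx=np.mgrid[y0:y1,x0:x1]; C=np.array([.483,.323]); out={}
    for n,w in dict(red=r-np.maximum(g,b)-12,green=g-np.maximum(r,b)-12,blue=b-np.maximum(r,g)-12).items():
        w=np.clip(w,0,None); u,v=(w*xx).sum()/w.sum(),(w*yy).sum()/w.sum()
        p=onz(s,u,v,.058)[:2]-C; out[n]=p@uy; print(n,(w>0).sum(),np.round([u,v],2),'unit xy mm',np.round([p@ux*1000,p@uy*1000],1))
    print('green-red y mm',1000*(out['green']-out['red']))
E
python3 -c "
from h import *
marks(load('scene0'));marks(load('s1'))"
```

```text
red 8 [190.32 155.84] unit xy mm [36.8 10.6]
green 5 [192.45 151.71] unit xy mm [56.6 21.8]
blue 4 [198.71 156.52] unit xy mm [ 54.6 -15.6]
green-red y mm 11.183102460786627
red 8 [190.27 155.89] unit xy mm [36.5 10.6]
green 5 [192.46 151.74] unit xy mm [56.5 21.7]
blue 4 [198.67 156.5 ] unit xy mm [ 54.6 -15.4]
green-red y mm 11.1278459979481
```

```bash
python3 -m handwheel '[0,0,15,0,0,0,0, 0,0,11,0,0,0,0, 0,0,5,0,0,0,0, 0,0,2,0,0,0,0, 0,0,0,0,0,0,0, 0,0,0,0,0,0,0]'
```

```text
time: 3.45
eef_pos: [0.4529, 0.3124, 0.2331]
eef_rot: [0.0, 0.695, 0.719, 0.0]
contact_force: [-1.4, -1.7, 1.7]
width: 0.0001
```

```bash
python3 -m handwheel '[0,0,1,0,0,0,0, 3,0,0,0,0,0,0, 3,0,0,0,0,0,0, 3,0,0,0,0,0,0, 0,0,0,0,0,0,0]'
```

```text
time: 4.08
eef_pos: [0.4526, 0.322, 0.2324]
eef_rot: [-0.0, 0.695, 0.719, 0.001]
contact_force: [-3.4, -0.5, 5.0]
width: -0.0001
```

```bash
python3 -c "
from h import *
marks(snap('scene','s2'))"
```

```text
red 7 [189.47 155.64] unit xy mm [35.4 13.8]
green 4 [192.49 151.63] unit xy mm [57. 22.]
blue 5 [198.72 156.48] unit xy mm [ 54.8 -15.4]
green-red y mm 8.228688236523173
```

```bash
python3 -m handwheel '[3,0,0,0,0,0,0, 3,0,0,0,0,0,0, 3,0,0,0,0,0,0, 0,0,0,0,0,0,0]'; python3 -c "
from h import *
marks(snap('scene','s3'))"
```

```text
time: 4.62
eef_pos: [0.4523, 0.3311, 0.2324]
eef_rot: [-0.0, 0.695, 0.719, 0.001]
contact_force: [-3.3, -0.6, 5.0]
width: -0.0001
red 6 [188.76 155.31] unit xy mm [34.9 17.2]
green 4 [192.51 151.61] unit xy mm [57.1 22.1]
blue 4 [198.7  156.48] unit xy mm [ 54.7 -15.4]
green-red y mm 4.904300653686619
```

```bash
python3 -m handwheel '[3,0,0,0,0,0,0, 2.5,0,0,0,0,0,0, 0,0,0,0,0,0,0, 0,0,-6,0,0,0,0, 0,0,-18,0,0,0,0, 0,0,0,0,0,0,0]'; python3 -c "
from h import *
s=snap('scene','s4');marks(s)"
```

```text
time: 5.42
eef_pos: [0.4529, 0.3362, 0.2581]
eef_rot: [0.001, 0.695, 0.719, 0.002]
contact_force: [-0.7, 0.7, -1.0]
width: 0.0
red 8 [187.84 154.58] unit xy mm [35.3 22.8]
green 4 [192.52 151.62] unit xy mm [57.1 22. ]
blue 5 [198.72 156.48] unit xy mm [ 54.8 -15.4]
green-red y mm -0.8096260360937156
```

```bash
python3 -c "
from h import *
s=load('s4')['color'][:,:,::-1]
cv2.imwrite('pics/z6.png',cv2.resize(s[140:185,155:215],(800,600),interpolation=cv2.INTER_CUBIC))"
```

```text
(no output)
```

View pics/z6.png

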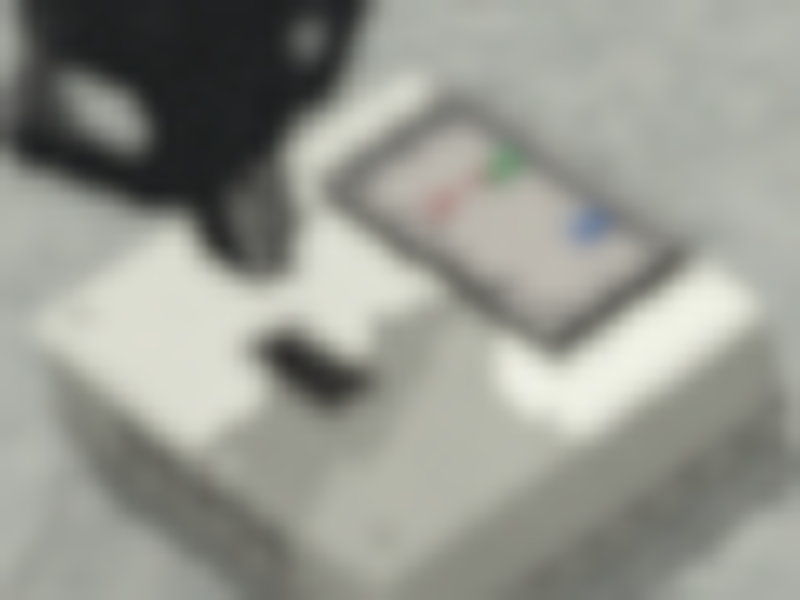

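The pointer lines up with the green mark (red line ending at zoom (490,180), green at (505,160)). Now the reader and mat axes.

Run:
```python
from h import *
np.set_printoptions(precision=4,suppress=True)
s=load('scene0')
Z=lambda x,y:(235-.5+(x+.5)/5,195-.5+(y+.5)/5)
m={k:onz(s,*Z(*p),.003)[:2] for k,p in dict(bl=(45,235),br=(118,327),fr=(353,183)).items()}
print(m); d=m['fr']-m['br'];print('mat len',np.linalg.norm(d),'yaw',np.degrees(np.arctan2(d[1],d[0])),'w',np.linalg.norm(m['bl']-m['br']),'ctr',(m['bl']+m['fr'])/2)
o=onz(s,*Z(268,125),.036)[:2];l=onz(s,*Z(125,211),.034)[:2]
print('orange',o,'led',l,'yaw',np.degrees(np.arctan2(*(o-l)[::-1])),np.linalg.norm(o-l))
# handle top edges: rear-left corner, head junction
for k,p in dict(rearleft=(97,212),rearright=(126,240),jl=(222,138),jr=(250,165),hfl=(272,95),hfr=(312,130),hbl=(228,122),hbr=(264,160)).items(): print(k,onz(s,*Z(*p),.033)[:2])
b={k:onz(s,*Z(*p),.034)[:2] for k,p in dict(bl=(372,270),nl=(308,382),nr=(545,485),fr=(602,372)).items()}
print(b,np.mean(list(b.values()),0))
c=np.mean(list(b.values()),0); v=b['nl']-b['nr'];v/=np.linalg.norm(v);print('label from box',c-.02*v,'yaw',np.degrees(np.arctan2(-v[0],v[1])))
print('label corners mid',np.mean([onz(s,*Z(*p),.034)[:2] for p in[(440,338),(420,380),(535,434),(555,385)]],0))
t=snap('top','t2')
cv2.imwrite('pics/z7.png',cv2.resize(t['color'][180:270,250:370,::-1],None,fx=6.5,fy=6.5,interpolation=cv2.INTER_CUBIC))
```

```text
{'bl': array([ 0.4141, -0.0553]), 'br': array([ 0.3976, -0.1387]), 'fr': array([ 0.5802, -0.1732])}
mat len 0.18575772815799035 yaw -10.710325067233194 w 0.08497969594704989 ctr [ 0.4971 -0.1143]
orange [ 0.5586 -0.117 ] led [ 0.4481 -0.0962] yaw -10.647315982243033 0.11247265691840401
rearleft [ 0.436  -0.0833]
rearright [ 0.4335 -0.1118]
jl [ 0.5322 -0.1008]
jr [ 0.5286 -0.1289]
hfl [ 0.5806 -0.1005]
hfr [ 0.5768 -0.1392]
hbl [ 0.5444 -0.0947]
hbr [ 0.5377 -0.1327]
{'bl': array([ 0.5203, -0.2386]), 'nl': array([ 0.4349, -0.2621]), 'nr': array([ 0.4767, -0.4043]), 'fr': array([ 0.5582, -0.3843])} [ 0.4975 -0.3223]
label from box [ 0.5032 -0.3415] yaw 16.370020389376297
label corners mid [ 0.5057 -0.3397]
```

View pics/z7.png

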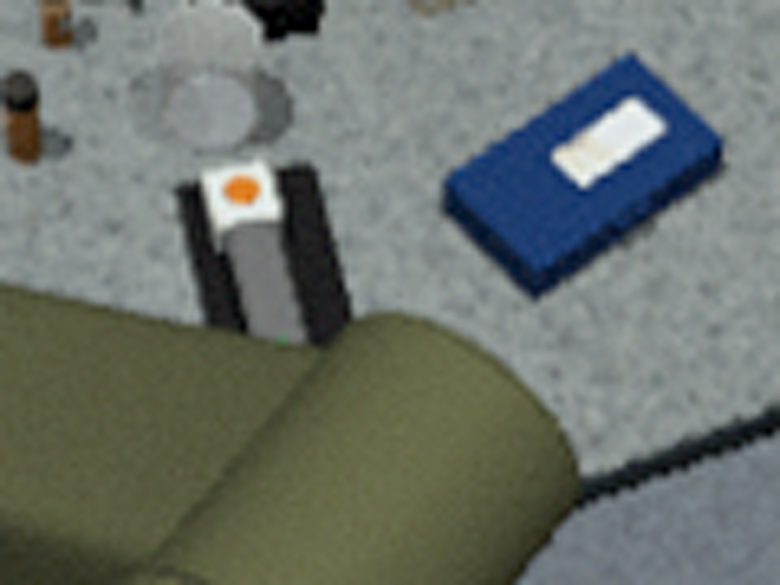

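Run:
```python
from h import *
np.set_printoptions(precision=4,suppress=True)
s=load('scene0');o=arm.observe();print(o['qpos'],o['eef_pos'])
for p in [(225,183),(257,196),(294,168)]: print('tester base',onz(s,*p,0.01))
print('beaker base',onz(s,235+370/5,195+100/5,0),'timer',onz(s,219,212,.018))
goto([.38,-.108,.33],-10.5)
```

```text
[ 0.5436  0.074   1.9677 -0.0001  1.0986  0.509 ] [0.4522 0.3359 0.2563]
tester base [0.5414 0.1766 0.01  ]
tester base [0.5763 0.0472 0.01  ]
tester base [0.7679 0.0448 0.01  ]
beaker base [ 0.6421 -0.1369  0.    ] timer [0.4342 0.0848 0.018 ]
shift in tool axes mm [-441.1  -87.4  -74. ]
rotvec deg [  0.02  -0.08 102.48] shift after rot [  9.9 449.6 -73.7]
```

```bash
python3 -m handwheel '[0,0,-25,0,0,0,0, 0,-15,-49,0,0,0,0, 0,-36,0,0,0,0,0, 0,-36,0,0,0,0,0, -30,0,0,0,0,0,0, -42,0,0,0,0,0,0, -42,0,0,0,0,0,0, -42,0,0,0,0,0,0, -42,0,0,0,0,0,0, -42,0,0,0,0,0,0, -42,0,0,0,0,0,0, -42,0,0,0,0,0,0, -42,0,0,0,0,0,0, -42,0,0,0,0,0,0, -33,0,0,0,0,0,0, 0,0,0,0,0,10,85, 0,0,0,0,0,10.3,85, 0,0,0,0,0,10.3,85, 0,0,0,0,0,10.3,85, 0,0,0,0,0,10.3,85]'
python3 -m handwheel '[0,0,0,0,0,10.3,85, 0,0,0,0,0,10.3,85, 0,0,0,0,0,10.3,85, 0,0,0,0,0,10.3,85, 0,0,0,0,0,10.1,85, 0,0,0,0,0,0,85]'
python3 -c "
from h import *
s=snap('scene','s5');marks(s);t=snap('top','t5');
goto([.505,-.107,.181],-10.5)
cv2.imwrite('pics/z8.png',cv2.resize(s['color'][140:320,170:400,::-1],None,fx=3.3,fy=3.3,interpolation=cv2.INTER_CUBIC))"
```

```text
time: 8.02
eef_pos: [0.3801, -0.1079, 0.3291]
eef_rot: [-0.0, 0.938, 0.346, -0.0]
contact_force: [-0.6, 0.6, -0.1]
width: 0.085
time: 8.78
eef_pos: [0.3802, -0.1079, 0.3292]
eef_rot: [-0.0, 0.996, -0.091, -0.0]
contact_force: [0.2, -0.0, 0.2]
width: 0.085
red 0 [nan nan] unit xy mm [nan nan]
green 0 [nan nan] unit xy mm [nan nan]
blue 0 [nan nan] unit xy mm [nan nan]
green-red y mm nan
shift in tool axes mm [122.6 -23.3 148.3]
rotvec deg [-0.    0.03  0.14] shift after rot [122.5 -23.6 148.4]h.py:29: RuntimeWarning: invalid value encountered in scalar divide
  w=np.clip(w,0,None); u,v=(w*xx).sum()/w.sum(),(w*yy).sum()/w.sum()
```

View pics/z8.png

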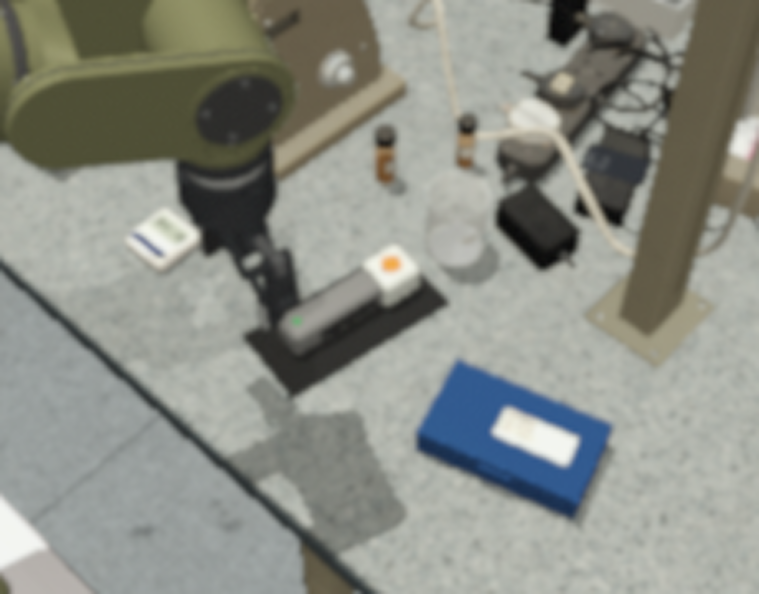

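```bash
python3 -m handwheel '[30,-6,0,0,0,0,85, 31,-6,0,0,0,0,85, 31,-6,0,0,0,0,85, 30,-5,0,0,0,0,85, 0,0,20,0,0,0,85, 0,0,30,0,0,0,85, 0,0,30,0,0,0,85, 0,0,0,0,0,0,85]'
python3 -c "
from h import *
s=snap('scene','s6');
goto([.505,-.107,.181],-10.5)
cv2.imwrite('pics/z9.png',cv2.resize(s['color'][140:290,200:400,::-1],None,fx=4,fy=4,interpolation=cv2.INTER_CUBIC))"
```

```text
time: 9.88
eef_pos: [0.5021, -0.107, 0.2458]
eef_rot: [-0.001, 0.996, -0.091, -0.004]
contact_force: [-0.0, 0.7, 1.1]
width: 0.0847
shift in tool axes mm [ 2.  -0.6 66.9]
rotvec deg [-0.03  0.24  0.02] shift after rot [ 1.8 -0.6 66.9]
```

View pics/z9.png

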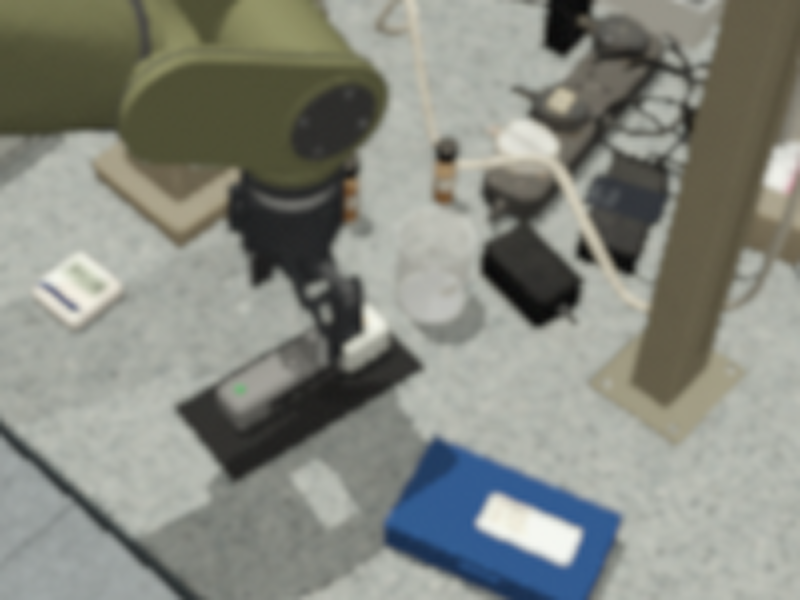

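```bash
python3 -m handwheel '[2,0,25,0,0,0,85, 0,0,25,0,0,0,85, 0,0,14,0,0,0,85, 0,0,0,0,0,0,85, 0,0,0,0,0,0,60]' 40; python3 -m handwheel '[0,0,0,0,0,0,45, 0,0,0,0,0,0,38, 0,0,0,0,0,0,30, 0,0,0,0,0,0,25, 0,0,0,0,0,0,25, 0,0,0,0,0,0,25]' 40; python3 -c "
from h import *
s=snap('scene','s7');o=arm.observe();print(o['width'],o['eef_pos'])
cv2.imwrite('pics/z10.png',cv2.resize(s['color'][140:290,200:400,::-1],None,fx=4,fy=4,interpolation=cv2.INTER_CUBIC))"
```

```text
time: 10.55
eef_pos: [0.5071, -0.1081, 0.187]
eef_rot: [0.0, 0.996, -0.092, 0.001]
contact_force: [0.2, -0.3, 0.6]
width: 0.0694
time: 11.3
eef_pos: [0.5069, -0.108, 0.1865]
eef_rot: [0.0, 0.996, -0.092, 0.001]
contact_force: [-1.4, 0.6, 4.3]
width: 0.0332
0.03293575174152315 [ 0.50695052 -0.10799781  0.18652126]
```

View pics/z10.png

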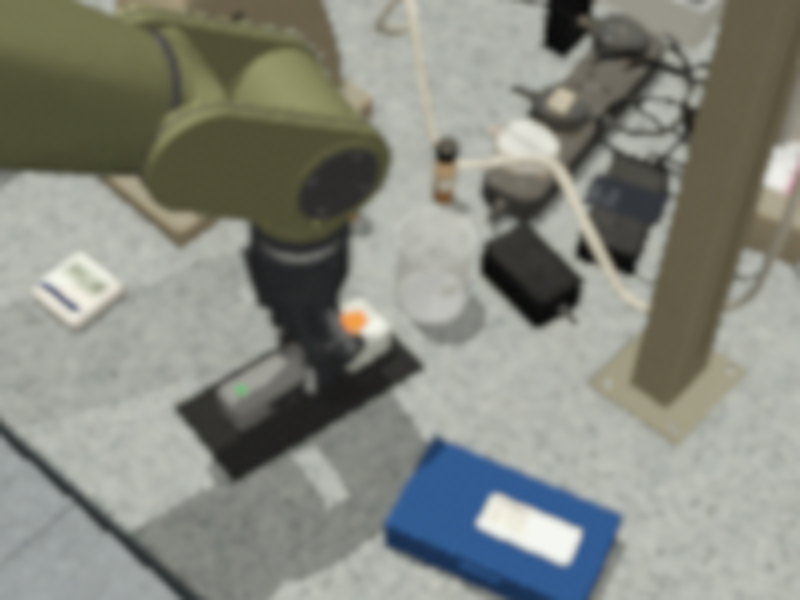

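The reader is gripped (33 mm opening). Lift and carry.

```bash
python3 -m handwheel '[0,0,-8,0,0,0,25, 0,0,-20,0,0,0,25, 0,0,-25,0,0,0,25, 0,0,-20,0,0,0,25, 0,0,-7,0,0,0,25, 0,10,0,0,0,0,25, -1,22,0,0,0,0,25, -2,30,0,0,0,0,25, -2,35,0,0,0,0,25, -2,35,0,0,0,0,25, -2,35,0,0,0,0,25, -2,30,0,0,0,0,25, -1,22,0,0,0,0,25, 0,10,0,0,0,0,25, 0,0,0,0,0,0,25, 0,0,0,0,0,0,25]'; python3 -c "
from h import *
s=snap('scene','s8');t=snap('top','t8')
A=s['color'][190:310,250:410,::-1];B=t['color'][150:270,270:430,::-1]
cv2.imwrite('pics/z11.png',cv2.resize(np.vstack([A,B]),None,fx=2.5,fy=2.5,interpolation=cv2.INTER_CUBIC))"
```

```text
time: 13.35
eef_pos: [0.4531, -0.3301, 0.2654]
eef_rot: [-0.0, 0.996, -0.091, -0.0]
contact_force: [0.4, -1.0, -1.9]
width: 0.0331
```

View pics/z11.png

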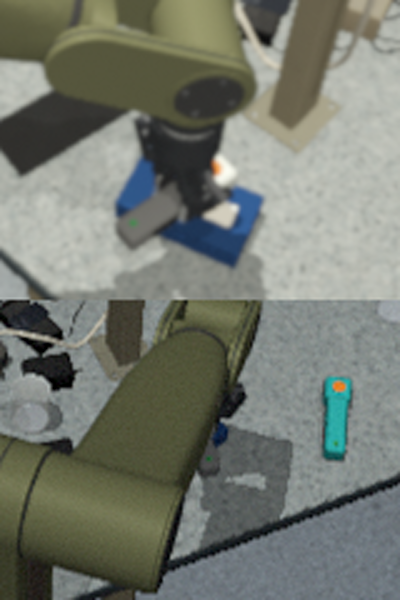

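Run:
```python
from h import *
np.set_printoptions(precision=4,suppress=True)
for f,z,bx in(('scene0',.0355,(235,195,365,305)),('s8',.0355+.0789,(250,190,410,310))):
    s=load(f);hsv=cv2.cvtColor(s['color'],cv2.COLOR_RGB2HSV);h,sa,v=[hsv[...,i].astype(int) for i in range(3)]
    for nm,m in(('or',(h<20)&(h>5)&(sa>110)&(v>130)),('led',(h>40)&(h<80)&(sa>60)&(v>70))):
        mm=np.zeros_like(m);x0,y0,x1,y1=bx;mm[y0:y1,x0:x1]=m[y0:y1,x0:x1]
        n,l,st,ce=cv2.connectedComponentsWithStats(mm.astype(np.uint8))
        for i in range(1,n):
            if st[i][4]>2: print(f,nm,st[i],ce[i],onz(s,*ce[i],z))
s=load('s8')['color'][190:310,250:410,::-1]
cv2.imwrite('pics/z12.png',cv2.resize(s[40:110,40:120],None,fx=8,fy=8,interpolation=cv2.INTER_CUBIC))
```

```text
scene0 or [286 218   5   4  16] [288.  219.5] [ 0.5588 -0.116   0.0355]
s8 or [335 255   3   4  11] [335.9091 256.6364] [ 0.5078 -0.3419  0.1144]
s8 led [302 278   3   2   6] [303.  278.5] [ 0.394  -0.32    0.1144]
```

View pics/z12.png

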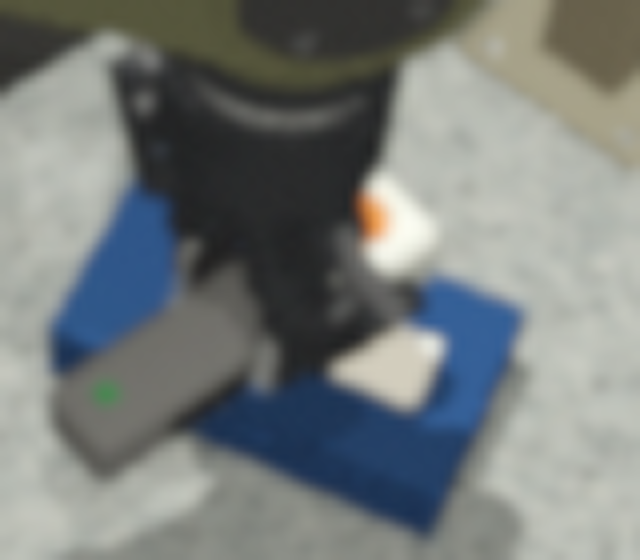

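```bash
python3 -m handwheel '[0,0,5,0,0,0,25, 0,0,8,0,0,0,25, 0,0,4,0,0,0,25, 0,0,0,0,0,0,25, 0,0,0,0,0,0,25, 0,0,0,0,0,0,25, 0,0,0,0,0,0,25, 0,0,0,0,0,0,25, 0,0,0,0,0,0,25, 0,0,0,0,0,0,25, 0,0,0,0,0,0,25, 0,0,0,0,0,0,25, 0,0,0,0,0,0,25, 0,0,0,0,0,0,25, 0,0,0,0,0,0,25, 0,0,0,0,0,0,25, 0,0,0,0,0,0,25, 0,0,0,0,0,0,25]'
python3 - <<'E'
from h import *
s=snap('scene','s9')
cv2.imwrite('pics/z13.png',cv2.resize(s['color'][225:305,285:375,::-1],None,fx=7,fy=7,interpolation=cv2.INTER_CUBIC))
h=cv2.cvtColor(s['color'],cv2.COLOR_RGB2HSV).astype(int)[225:305,285:375]
for nm,m,x in(('or',(h[...,0]<20)&(h[...,0]>5)&(h[...,1]>110)&(h[...,2]>130),0),('led',(h[...,0]>40)&(h[...,0]<80)&(h[...,1]>60)&(h[...,2]>70),1)):
    v,u=np.nonzero(m); p=onz(s,u.mean()+285,v.mean()+225,.0355+.0789-.017); print(nm,len(u),p, p+.1125*np.array([.983,-.182,0])*x)
E
```

```text
time: 15.7
eef_pos: [0.4529, -0.3309, 0.2488]
eef_rot: [0.0, 0.996, -0.092, 0.0]
contact_force: [-0.4, 0.3, -1.3]
width: 0.0332
or 10 [ 0.50733294 -0.34238639  0.0974    ] [ 0.50733294 -0.34238639  0.0974    ]
led 6 [ 0.39367358 -0.32065071  0.0974    ] [ 0.50426108 -0.34112571  0.0974    ]
```

View pics/z13.png

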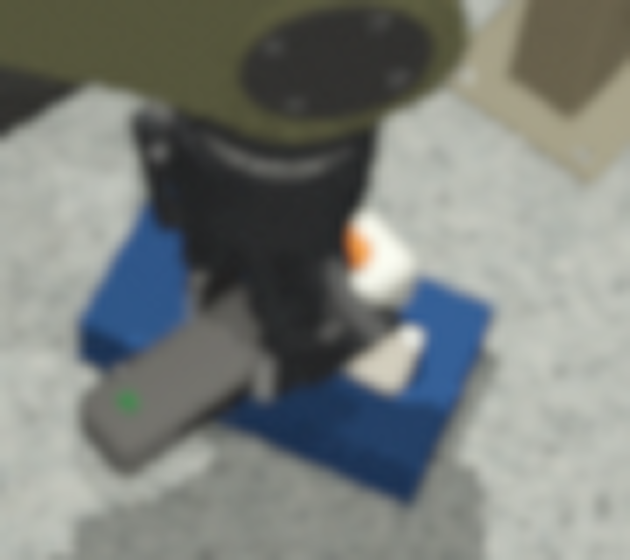

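The window stays within about 2 mm of the label centre, level. Hold one more second, then carry back.

```bash
python3 -m handwheel '[0,0,0,0,0,0,25, 0,0,0,0,0,0,25, 0,0,0,0,0,0,25, 0,0,0,0,0,0,25, 0,0,-7,0,0,0,25, 0,0,-10,0,0,0,25, 0,-10,0,0,0,0,25, 1,-22,0,0,0,0,25, 1,-30,0,0,0,0,25, 2,-35,0,0,0,0,25, 2,-35,0,0,0,0,25, 1,-35,0,0,0,0,25, 1,-30,0,0,0,0,25, 1,-20,0,0,0,0,25, 0,-9,0,0,0,0,25, 0,0,0,0,0,0,25, 0,0,0,0,0,0,25]'; python3 -c "
from h import *
goto([.503,-.110,.188],-10.5)"
```

```text
time: 17.88
eef_pos: [0.5029, -0.1105, 0.2657]
eef_rot: [0.0, 0.996, -0.092, -0.0]
contact_force: [-0.1, 0.1, -1.1]
width: 0.0332
shift in tool axes mm [ 0.  -0.6 77.7]
rotvec deg [ 0.01  0.   -0.03] shift after rot [ 0.  -0.6 77.7]
```

```bash
python3 -m handwheel '[0,0,20,0,0,0,25, 0,0,25,0,0,0,25, 0,0,18,0,0,0,25, 0,0,9,0,0,0,25, 0,0,4,0,0,0,25, 0,0,2,0,0,0,25, 0,0,0,0,0,0,25, 0,0,0,0,0,0,25]'
```

```text
time: 18.88
eef_pos: [0.5033, -0.1103, 0.1883]
eef_rot: [0.0, 0.996, -0.092, 0.001]
contact_force: [0.4, -0.0, -1.4]
width: 0.0331
```

```bash
python3 -m handwheel '[0,0,1,0,0,0,25, 0,0,0.7,0,0,0,25, 0,0,0,0,0,0,25, 0,0,0,0,0,0,40, 0,0,0,0,0,0,55, 0,0,0,0,0,0,80, 0,0,0,0,0,0,80, 0,0,0,0,0,0,80, 0,0,-15,0,0,0,80, 0,0,-30,0,0,0,80, 0,0,-40,0,0,0,80, 0,0,-40,0,0,0,80, 0,0,-20,0,0,0,80, -30,0,0,0,0,0,80, -40,0,0,0,0,0,80, -40,0,0,0,0,0,80, 0,30,0,0,0,0,80, 0,40,0,0,0,0,80, 0,40,0,0,0,0,80, 0,0,0,0,0,0,80]'
python3 - <<'E'
from h import *
s=snap('scene','s10');t=snap('top','t10');marks(s)
cv2.imwrite('pics/z14.png',cv2.resize(s['color'][130:310,140:370,::-1],None,fx=3.4,fy=3.3,interpolation=cv2.INTER_CUBIC))
h=cv2.cvtColor(s['color'],cv2.COLOR_RGB2HSV).astype(int)[195:260,240:310]
for nm,m in(('or',(h[...,0]<20)&(h[...,0]>5)&(h[...,1]>110)&(h[...,2]>130)),('led',(h[...,0]>40)&(h[...,0]<80)&(h[...,1]>60)&(h[...,2]>70))):
    v,u=np.nonzero(m); print(nm,len(u),onz(s,u.mean()+240,v.mean()+195,.0355))
E
```

```text
time: 21.38
eef_pos: [0.3742, -0.2, 0.3309]
eef_rot: [-0.0, 0.996, -0.094, -0.0]
contact_force: [0.4, 0.5, -0.8]
width: 0.0803
red 0 [nan nan] unit xy mm [nan nan]
green 0 [nan nan] unit xy mm [nan nan]
blue 0 [nan nan] unit xy mm [nan nan]
green-red y mm nan
or 11 [ 0.55425911 -0.1201331   0.0355    ]
led 2 [ 0.44395975 -0.1000408   0.0355    ]h.py:29: RuntimeWarning: invalid value encountered in scalar divide
  w=np.clip(w,0,None); u,v=(w*xx).sum()/w.sum(),(w*yy).sum()/w.sum()
```

View pics/z14.png

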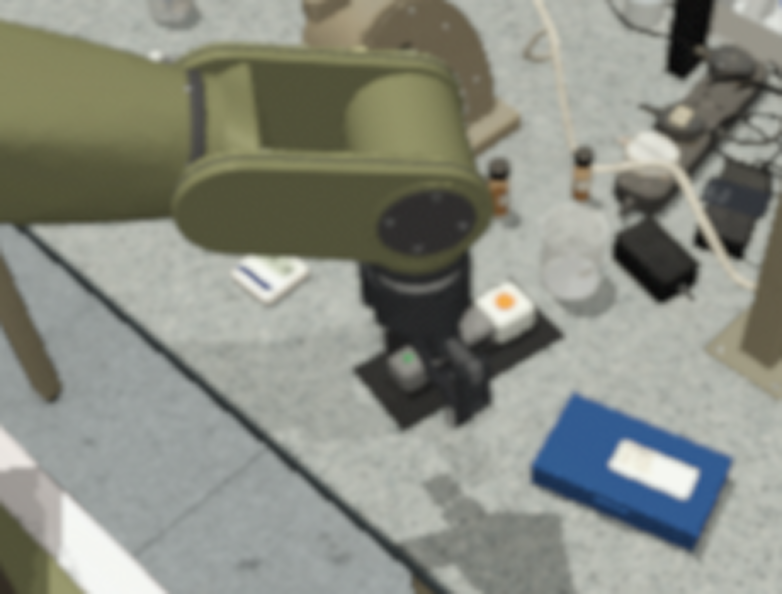

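The reader lies on the mat with orange disc at zoom (505,300), bystanders in place. The forearm hides the base unit, so I'll swing further right to recheck the pointer.

```bash
python3 -m handwheel '[0,30,-20,0,0,0,80, 0,40,-30,0,0,0,80, 0,40,-30,0,0,0,80, 0,40,0,0,0,0,80, 0,40,0,0,0,0,80, 0,40,0,0,0,0,80, 0,30,0,0,0,0,80, 0,0,0,0,0,0,80]'
python3 - <<'E'
from h import *
s=snap('scene','s11');t=snap('top','t11');marks(s)
cv2.imwrite('pics/z15.png',cv2.resize(s['color'],(800,600),interpolation=cv2.INTER_CUBIC)[:,:,::-1])
cv2.imwrite('pics/z16.png',cv2.resize(t['color'][160:280,140:300,::-1],None,fx=5,fy=5,interpolation=cv2.INTER_CUBIC))
E
```

```text
time: 22.48
eef_pos: [0.3277, -0.4544, 0.4104]
eef_rot: [-0.001, 0.996, -0.092, -0.0]
contact_force: [0.1, 0.3, -0.0]
width: 0.0803
red 0 [nan nan] unit xy mm [nan nan]
green 0 [nan nan] unit xy mm [nan nan]
blue 0 [nan nan] unit xy mm [nan nan]
green-red y mm nanh.py:29: RuntimeWarning: invalid value encountered in scalar divide
  w=np.clip(w,0,None); u,v=(w*xx).sum()/w.sum(),(w*yy).sum()/w.sum()
```

View pics/z15.png

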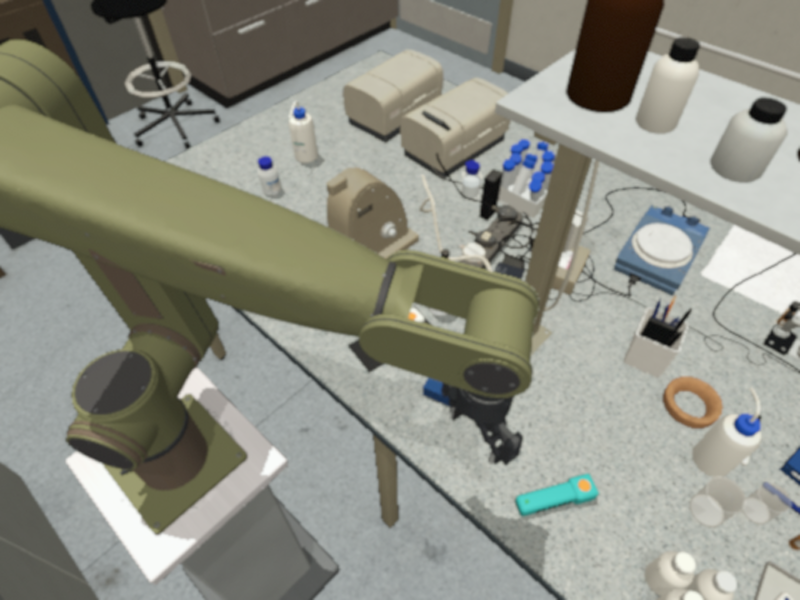

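View pics/z16.png

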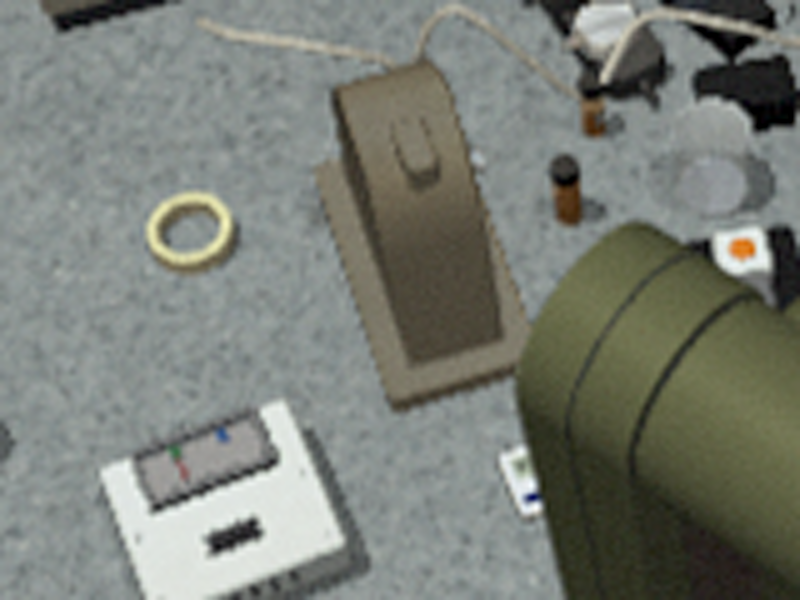

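In the top view the red line (zoom 182,470) points straight at the green tab (177,452). I'll put numbers on it.

Run:
```python
from h import *
marks(load('t11'),(167,242,197,262)); marks(load('t2'),(167,242,197,262))
h=cv2.cvtColor(load('t11')['color'],cv2.COLOR_RGB2HSV).astype(int)
print(arm.observe()['contact_force'],arm.observe()['time'])
```

```text
red 9 [176.1  253.65] unit xy mm [36.4 23.7]
green 6 [174.52 249.72] unit xy mm [54.9 23.9]
blue 8 [183.91 246.56] unit xy mm [ 53.  -12.3]
green-red y mm 0.23174779964569084
red 0 [nan nan] unit xy mm [nan nan]
green 0 [nan nan] unit xy mm [nan nan]
blue 0 [nan nan] unit xy mm [nan nan]
green-red y mm nan
[ 0.73606427 -0.42768855 -0.7211029 ] 22.575h.py:29: RuntimeWarning: invalid value encountered in scalar divide
  w=np.clip(w,0,None); u,v=(w*xx).sum()/w.sum(),(w*yy).sum()/w.sum()
```

Pointer offset is about 0.2 mm from the top view and −0.8 mm from the scene view, both within ±4 mm. Handing in.

```bash
python3 -c "
from h import *
print(arm.job_done())"
```

```text
the job is handed in; nothing more can be done
None
```

The job is handed in at about 22.6 s of the 72 s; no verdict was reported, so this rests on my own measurements.

- **Pointer:** I rolled the thumbwheel with the closed fingertips and lifted off. The pointer measured 0.8 mm from the middle of the green mark in the scene view. At the end it measured 0.2 mm in the top view; the limit is 4 mm.
- **Reading the label:** I held the reader level for over 2 s with its underside about 3 cm above the label. The window came within about 2 mm of the label's centre. This was judged from the scene view only, with the orange disc partly hidden behind a finger. The two cameras differed by up to 5 mm on absolute positions.
- **Putting it back:** The reader was laid back on its mat and released. Its yaw was about −10°, against about −11° for the mat. By the scene view its centre was roughly 8 mm from the mat's centre.
- **End state:** The arm was clear of everything, and force readings were at noise level. The vial, beaker and timer looked to be in their places in the last pictures; I did not measure them.

One check failed: at the end the forearm hid the base unit in the scene view, so the final pointer check comes from the top view alone.

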